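# Finish the block support in running bond on the garage bench

## Task

Finish the wooden block support on the bench in running bond, with the two loose full-length blocks with red ends: lay one flat on the first course beside the block already laid there, centred over the open joint, then lay the other flat on top, centred over the joint between the two blocks of the second course. Keep both in line with the support, and leave the short half block where it lies.

Things in the scene. Friction and masses are not known exactly. Their poses are not given: they have to be found in the camera images.
- crib: the begun support, fixed: dark plate 410 x 80 x 10 mm with blocks 120 x 50 x 40 mm, length along x. Origin: centre of the plate's underside, x along the row (to the robot's left, +-0.3 rad), z up. First course: blocks at x = -128, 0, 128, tops z = 50. Second: one at x = -64, top z = 90. Next block goes at x = 64, y = 0, underside z = 50; the last at x = 0, y = 0, underside z = 90 (mm).
- block_a: a loose full-length hardwood support block with red-painted ends, one of two alike, 120 mm long (its x axis) x 50 mm wide (y) x 40 mm high (z); about 0.18 kg; origin at the centre of its underside. It lies flat on the bench, its length pointing roughly away from the robot. Either may go in either place.
- block_b: a loose full-length hardwood support block with red-painted ends, the other of the two, 120 mm long (its x axis) x 50 mm wide (y) x 40 mm high (z); about 0.18 kg; origin at the centre of its underside. It lies flat on the bench, its length pointing roughly away from the robot. Alike in all to block_a.
- half_block: a bystander: a half block of the same wood with red ends, only 60 mm long (x) x 50 mm wide x 40 mm high, origin at the centre of its underside. Not to be used. A round black rubber lift pad, 90 mm across and 22 mm high, also lies in the row of loose things.
There are look-alikes about, which are no part of the job. What is shaped like the block_a but purple is not meant. Leave any orange look-alike of the block_b alone.

How it is judged:
At the end, for the whole second after the job is handed in: One full block lies flat in the second course over the open joint (support x = +64 mm), the other flat on top over the next joint (x = 0), each within 15 mm along and across, 8 mm in height, 10 degrees of the support's line and 6 of level, at rest (((x of block_a in the frame of crib between 0.049 and 0.079 m and y of block_a in the frame of crib between -0.015 and 0.015 m and z of block_a in the frame of crib between 0.042 and 0.058 m and angle between each of block_a, block_b's own z axis and vertical below 0.1 rad and angle between the x axis of each of block_a, block_b and the x axis of crib, either way round below 0.175 rad and linear speed of each of block_a, block_b below 0.02 m/s and angular speed of each of block_a, block_b below 0.1 rad/s and x of block_b in the frame of crib between -0.015 and 0.015 m and y of block_b in the frame of crib between -0.015 and 0.015 m and z of block_b in the frame of crib between 0.082 and 0.098 m) or (x of block_b in the frame of crib between 0.049 and 0.079 m and y of block_b in the frame of crib between -0.015 and 0.015 m and z of block_b in the frame of crib between 0.042 and 0.058 m and angle between each of block_b, block_a's own z axis and vertical below 0.1 rad and angle between the x axis of each of block_b, block_a and the x axis of crib, either way round below 0.175 rad and linear speed of each of block_b, block_a below 0.02 m/s and angular speed of each of block_b, block_a below 0.1 rad/s and x of block_a in the frame of crib between -0.015 and 0.015 m and y of block_a in the frame of crib between -0.015 and 0.015 m and z of block_a in the frame of crib between 0.082 and 0.098 m))); the robot touches nothing.
It fails at once if the half block is moved by more than 30 mm (distance of half_block from where it was at the start of the episode above 0.03 m).
It also fails if it takes over 58 s, if anything falls off the work surface, if the arm or the gripper's body presses on something with over 40 N, if the wrist force passes 120 N, or if a joint passes its speed limit or range.

## Robot

A 6-joint arm with a two-finger parallel gripper is mounted at the origin on the work surface. World frame = base frame: x ahead of the robot, y to its left, z up, the work surface at z = 0. Lengths are in m, angles in rad, forces in N, time in s.
With the tool pointing down it reaches from about 0.375 to 0.975 m from the base axis. Payload 3.8 kg.
Tool frame: the origin (TCP) lies midway between the tips of the shut fingers; the grasp point (between the pads) lies 19 mm behind it; x points along the fingers, y is the direction in which the jaws open and shut, and the axes are right-handed (so a half turn about x gives the same grasp; the last joint's range is limited). The gripper opens to 88 mm and grips with 3 to 60 N. Pads are 18 mm wide; open, the fingers measure 123 mm over their backs; the gripper's body (75 mm by 187 mm) begins 45 mm behind the grasp point.
Start: joints at [-1.384, 0.264, 1.604, -0, 1.274, -0.037], TCP at [0.15, -0.658, 0.239] pointing down, gripper open.
Joint ranges: [-2.63, 2.63], [-0.94, 2.18], [0.31, 2.57], [-1.31, 4.45], [0, 2.66], [-2.55, 2.55]. Speed limits (rad/s): [2.57, 2.57, 3.14, 3.14, 3.14, 3.14].

## Interface

Orientations are given as a rotation vector (axis times angle).
In Python, from cell import manip, inverse_kinematics, cams, order gives the robot as it stands. Calls block until the motion is done:
- manip.move_pose(position, orientation): joint-space move of the TCP to a pose.
- manip.move_linear(position, rate=0.15, rot=None): straight line of the TCP; rot=None keeps the orientation; rate is the mean speed in m/s.
- manip.set_joints(angles): joint-space move.
- manip.set_gripper(opening, force=None): finger opening in m; force is the grip in N (None keeps the last); returns when the fingers have stopped.
- manip.dwell(seconds).
- inverse_kinematics(position, orientation): joint angles nearest the present ones, or None.
- manip.state(): the state.
- cams.capture(name): name is "scene" or "top"; returns a dict with "image" (480x640x3 uint8, blue, green, red), "z_map" (480x640 float32, m along the optical axis (not along the pixel's ray), 0 where there is no reading), "intrinsics" (3x3 intrinsics, pixels), "position" and "orientation" of the camera in the world. Camera axes: x right, y down, z forward; pixel columns grow to the right and rows downward; lengths in m; the calibration is good to about 2 mm. A picture is of the moment at which its call begins.
A pose or a line that the arm cannot do raises manip.IKError and nothing moves.
- order.close_job(): hands the job in, once; it reports no verdict.
The state is a dict: "clock": time; "joint_pos": joint angles; "joint_velocities": joint speeds; "tau": joint torques, N m; "tool_pos": TCP position; "tcp_rot": TCP orientation; "contact_force": force on the tool from outside, world axes, zero at the start; "moment": the same for the moment, N m; "gripper_width": finger opening in m.
Only numpy, scipy, OpenCV 4.12 (cv2) and the standard library are available. Lean on these libraries where they do the work, as an engineer would, in place of code of your own. Each camera call takes 0.05 s, during which the arm holds its last target. There are 200 camera calls.

## Working session

There is one attempt and no reset: what is moved stays moved. The work goes in short steps, each a Python script; the robot and the scene stay as the last script left them, time stands still between calls to the robot, and variables do not carry over. Pictures are saved under pics/ and viewed, about 8 in all and at most 12, crops included, and the job is handed in when it is done.

```bash
ls; mkdir -p pics; cat > h.py <<'E'
import numpy as np, cv2
from scipy.spatial.transform import Rotation as R
from cell import manip, inverse_kinematics, cams, order
def camR(c):
    o=np.array(c["orientation"],float)
    return o if o.shape==(3,3) else (R.from_rotvec(o).as_matrix() if o.size==3 else R.from_quat(o).as_matrix())
def cloud(c):
    K=np.array(c["intrinsics"]); z=c["z_map"]; v,u=np.indices(z.shape)
    P=np.stack([(u-K[0,2])/K[0,0]*z,(v-K[1,2])/K[1,1]*z,z],-1)
    return P@camR(c).T+np.array(c["position"])
def ray(c,uv,h):
    K=np.array(c["intrinsics"]); uv=np.atleast_2d(uv).astype(float)
    d=np.c_[(uv[:,0]-K[0,2])/K[0,0],(uv[:,1]-K[1,2])/K[1,1],np.ones(len(uv))]@camR(c).T
    p=np.array(c["position"]); return p+d*((h-p[2])/d[:,2])[:,None]
E
python3 - <<'E'
from h import *
print(manip.state())
for n in("scene","top"):
    c=cams.capture(n); cv2.imwrite(f"pics/{n}0.png",c["image"]); np.save(f"{n}0.npy",c,allow_pickle=True)
    print(n,c["position"],c["orientation"],c["intrinsics"],(c["z_map"]>0).mean())
E
```

```text
pics
{'clock': 0.0, 'joint_pos': array([-1.38387635e+00,  2.64739782e-01,  1.60533786e+00, -1.92622753e-05,
        1.27371912e+00, -3.69102231e-02]), 'joint_velocities': array([-3.08554292e-03,  6.59442349e-04,  2.59664210e-04,  1.67364430e-03,
        6.13532230e-05,  5.37601339e-04]), 'tau': array([-2.68005269e-04, -5.02110779e+01, -3.56877458e+01,  7.30885542e-02,
        2.92185025e-02, -1.62445185e-04]), 'tool_pos': array([ 0.1496817 , -0.65747434,  0.23741655]), 'tcp_rot': array([ 2.10378381,  0.23878624, -2.10417237]), 'contact_force': array([-0.59050712, -0.33148133,  0.72222539]), 'moment': array([-0.06180734,  0.01397482, -0.01449715]), 'gripper_width': 0.08816820248605317}
scene [ 1.16632715 -0.87246084  0.71894666] [-2.05532991 -0.72826891  0.35856105] [[552.03428783   0.         309.18560547]
 [  0.         552.03428783 246.82707669]
 [  0.           0.           1.        ]] 0.99587890625
top [ 0.39928066 -0.05023251  1.08650868] [-2.1128768   2.14308052 -0.14133752] [[465.53103458   0.         321.97424177]
 [  0.         465.53103458 232.22400504]
 [  0.           0.           1.        ]] 0.9959733072916667
```

View pics/top0.png

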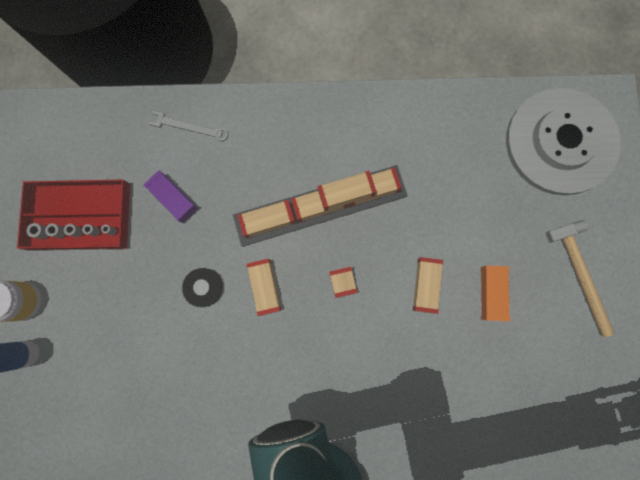

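View pics/scene0.png

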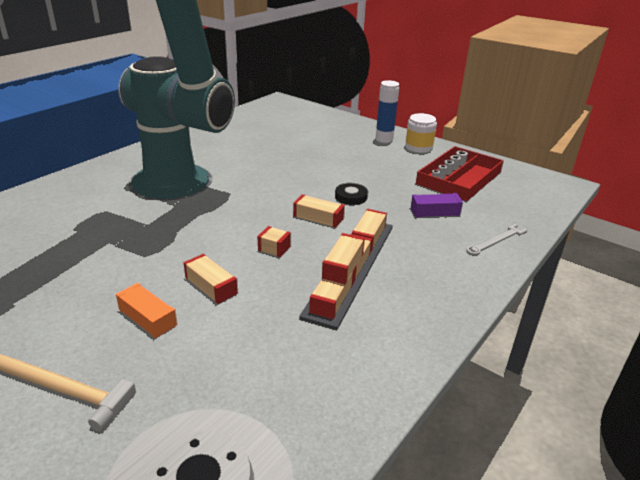

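The top view shows the crib running from (240,230) to (405,180). Its second-course block is at about (348,190), and the open joint is at about (297,210). The loose full blocks are at (264,287) and (428,285), the half block at (343,282), and the pad at (203,287). The purple (170,196) and orange (496,293) look-alikes are clearly separate. The scene view agrees with this.

```bash
cat >> h.py <<'E'
def tops(c,zlo,zhi,amin=150):
    """colour mask (wood/red) & depth height band -> top-face rectangles"""
    W=cloud(c); hsv=cv2.cvtColor(c["image"],cv2.COLOR_BGR2HSV).astype(int); H,S,V=hsv[...,0],hsv[...,1],hsv[...,2]
    m=((H<26)|(H>172))&(S>60)&(V>60)&(W[...,2]>zlo)&(W[...,2]<zhi)&(W[...,0]>.3)&(W[...,0]<.9)&(abs(W[...,1])<.45)
    n,lab,st,_=cv2.connectedComponentsWithStats(m.astype(np.uint8),connectivity=4); out=[]
    for i in range(1,n):
        if st[i,4]<amin: continue
        k=lab==i; z=np.median(W[k][:,2]); 
        cs,_=cv2.findContours(k.astype(np.uint8),0,1)
        p=ray(c,max(cs,key=len)[:,0],z)
        r=cv2.minAreaRect((p[:,:2]*1000).astype(np.float32)); b=cv2.boxPoints(r)
        e=b[1]-b[0],b[2]-b[1]; e=max(e,key=np.linalg.norm)
        out.append((np.array(r[0]),sorted(r[1]),np.degrees(np.arctan2(e[1],e[0]))%180,z*1000,np.median(c["image"][k],0),np.median(H[k])))
    return out
def show(c,zlo,zhi,**k):
    for o in tops(c,zlo,zhi,**k): print(o[0].round(1),np.round(o[1],1),"ang %.1f z %.1f"%(o[2],o[3]),o[4],o[5])
E
python3 - <<'E'
from h import *
for n in("top","scene"):
    c=np.load(n+"0.npy",allow_pickle=True).item()
    W=cloud(c); print(n,"table z",np.median(W[...,2][(abs(W[...,0]-.5)<.25)&(abs(W[...,1])<.4)]))
    for b in((.034,.046),(.046,.058),(.08,.1)): print(b); show(c,*b,amin=80)
    # dark plate top
    k=(c["image"].max(2)<75)&(W[...,2]>.005)&(W[...,2]<.016)&(W[...,0]>.4)&(W[...,0]<.8)&(abs(W[...,1])<.3)
    k=cv2.morphologyEx(k.astype(np.uint8),cv2.MORPH_OPEN,np.ones((3,3)))>0
    n_,l,s,_=cv2.connectedComponentsWithStats(k.astype(np.uint8))
    p=W[k][:,:2]*1000; r=cv2.minAreaRect(p.astype(np.float32)); print("plate",r,k.sum(),s[1:,4])
E
```

```text
top table z 0.0001781077341123094
(0.034, 0.046)
[619.5 443.1] [ 12.  156.2] ang 179.0 z 38.6 [ 49.  51. 121.] 1.0
[ 443.1 -260.6] [ 51.5 120.2] ang 171.9 z 39.3 [119. 157. 181.] 18.0
[444.  110.3] [ 50.5 120.4] ang 12.5 z 39.8 [121. 159. 184.] 18.0
[ 423.6 -410. ] [ 52.1 120.4] ang 176.6 z 39.1 [ 67. 115. 184.] 12.0
[452.5 -69.8] [49.6 60.4] ang 12.6 z 39.6 [116. 151. 176.] 18.0
(0.046, 0.058)
[ 679.5 -168.9] [51.2 63. ] ang 105.7 z 49.7 [118. 156. 180.] 18.0
[627.7   7.7] [50.9 65.4] ang 106.0 z 49.9 [119. 157. 182.] 18.0
[599.7 104.2] [ 51.4 120.5] ang 106.3 z 49.8 [120. 158. 183.] 18.0
(0.08, 0.1)
[652.4 -80.2] [ 52.7 120.6] ang 106.3 z 89.6 [119. 157. 182.] 18.0
plate ((595.2596435546875, 36.187191009521484), (5.482465744018555, 4.884165287017822), 0.8933303952217102) 9 [9]
scene table z -5.7705719581635506e-05
(0.034, 0.046)
[617.9 440.3] [ 22.8 162. ] ang 178.6 z 37.6 [ 36.  40. 126.] 1.0
[444.7 104.5] [ 63.7 124.3] ang 12.6 z 39.2 [154. 211. 244.] 19.0
[453.5 -74.6] [59.5 63.5] ang 14.0 z 39.0 [140. 192. 234.] 16.0
[647.7 -47.5] [ 53.5 330.2] ang 104.3 z 39.8 [ 43.5  57.5 100. ] 8.0
[ 444.2 -265.8] [ 55.6 128.3] ang 172.1 z 39.1 [153. 211. 244.] 19.0
[ 424.7 -413.8] [ 53.9 127.4] ang 176.9 z 39.0 [ 77. 143. 247.] 12.0
(0.046, 0.058)
[617.2  41.1] [ 51.7 251. ] ang 106.3 z 49.5 [152. 210. 244.] 19.0
[ 669.4 -144.9] [ 55.2 126.7] ang 106.6 z 49.4 [139. 191. 236.] 16.0
(0.08, 0.1)
[655.  -86.8] [ 54.3 134.2] ang 106.2 z 89.2 [153. 211. 244.] 19.0
plate ((578.47900390625, 16.1319580078125), (73.23100280761719, 499.747314453125), 29.414432525634766) 117 [96 12  9]
```

Both views agree on the heights (39, 49.7 and 89.5 mm) and the sizes match. The two crib origin estimates, (635.6,-18.6) and (634.4,-18.8), agree within 1.2 mm, with the crib axis at 106.3°. Next I plan the yaw choices and pick the first block.

```bash
cat >> h.py <<'E'
AX=np.radians(106.3); U=np.array([np.cos(AX),np.sin(AX)]); O=np.array([.635,-.0187])
def rot(deg):
    t=np.radians(deg); return R.from_matrix(np.c_[[0,0,-1],[np.cos(t),np.sin(t),0],[np.sin(t),-np.cos(t),0]]).as_rotvec()
def say(s):
    q=manip.state(); print(s,"t %.2f"%q["clock"],q["tool_pos"].round(4),"F",q["contact_force"].round(1),"w %.4f"%q["gripper_width"],"q6 %.2f"%q["joint_pos"][5])
def best(xy,z,ang):   # jaw direction square to the block; of the two half turns the one with smaller |q6|
    c=[(a,inverse_kinematics([*xy,z],rot(a))) for a in(ang+90,ang-90)]
    for a,q in c: print(a,None if q is None else np.round(q,2))
    return min((x for x in c if x[1] is not None),key=lambda x:abs(x[1][5]))[0]
def pick(xy,ang,z=.009):
    a=best(xy,.15,ang); manip.set_gripper(.088)
    manip.move_pose([*xy,.15],rot(a)); say("above")
    manip.move_linear([*xy,z],.12); say("down"); manip.set_gripper(.04,30); say("grip")
    manip.move_linear([*xy,.2],.2); say("lifted")
def place(xy,zu,dz,ang=106.3):   # zu underside height, dz TCP above underside
    a=best(xy,zu+dz+.06,ang); manip.move_pose([*xy,.2],rot(a)); say("over")
    manip.move_linear([*xy,zu+dz+.006],.12); manip.dwell(.2); say("near"); f0=manip.state()["contact_force"][2]
    for k in range(10):
        manip.move_linear([*xy,zu+dz+.005-.001*k],.02)
        if manip.state()["contact_force"][2]-f0>4: break
    say("touch")
def leave(xy):
    manip.set_gripper(.088); manip.dwell(.2); say("open")
    manip.move_linear([*xy,.22],.2); say("up")
E
python3 - <<'E'
from h import *
best(O+.064*U,.12,106.3); pick((.4438,.1103),12.5)
c=cams.capture("scene"); cv2.imwrite("pics/lift.png",c["image"])
E
```

```text
196.3 None
16.299999999999997 [ 0.03  0.26  1.84 -0.    1.04 -0.26]
102.5 [ 0.19 -0.08  2.15 -0.    1.07 -1.6 ]
-77.5 [ 0.19 -0.08  2.15 -0.    1.07  1.54]
above t 3.23 [0.4442 0.1098 0.1502] F [-0.3 -0.1 -0.3] w 0.0879 q6 1.54
down t 4.55 [0.4446 0.1104 0.0097] F [-0.3  0.7  0.2] w 0.0880 q6 1.54
grip t 5.21 [0.4439 0.1103 0.0091] F [ 0.2 -1.4  1.4] w 0.0496 q6 1.54
lifted t 6.32 [0.4427 0.1101 0.1985] F [ 0.1  0.5 -2.7] w 0.0496 q6 1.54
```

View pics/lift.png

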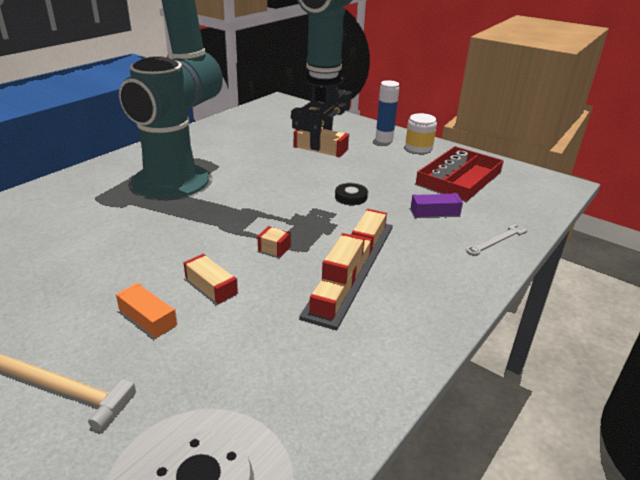

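The block is held level in the jaws at about (321,142), and the half block hasn't moved. Next I place it.

```bash
python3 - <<'E'
from h import *
xy=O+.064*U
place(xy,.05,.009); leave(xy)
a=best((.4431,-.2606),.2,171.9); manip.move_pose([.4431,-.2606,.2],rot(a)); say("pre b")
c=cams.capture("top"); cv2.imwrite("pics/t1.png",c["image"])
for b in((.034,.046),(.08,.1)): show(c,*b,amin=80)
E
```

```text
196.3 None
16.299999999999997 [ 0.03  0.26  1.84 -0.    1.04 -0.26]
over t 7.95 [0.6166 0.0429 0.1995] F [-0.1 -0.7 -1.4] w 0.0498 q6 -0.26
near t 9.43 [0.6177 0.0427 0.0659] F [ 0.3  0.3 -0.7] w 0.0498 q6 -0.26
touch t 11.18 [0.6173 0.0427 0.0591] F [-2.2 -0.6  5.3] w 0.0498 q6 -0.26
open t 12.08 [0.6171 0.0427 0.058 ] F [ 0.8 -0.2 -0.8] w 0.0879 q6 -0.26
up t 13.04 [0.6161 0.0427 0.2185] F [ 0.3 -1.  -0.4] w 0.0880 q6 -0.26
261.9 [-0.58 -0.01  1.99  0.    1.17  1.13]
81.9 [-0.58 -0.01  1.99 -0.    1.17 -2.01]
pre b t 14.36 [ 0.4432 -0.2602  0.1994] F [-0.7  0.8 -0.8] w 0.0882 q6 1.13
[618.2 442.9] [ 12.2 158.4] ang 179.0 z 38.9 [ 53.  55. 129.] 1.0
[452.5 -69.8] [49.6 60.5] ang 12.6 z 39.5 [123. 160. 185.] 18.0
[ 407.1 -255.1] [47.4 50.8] ang 82.2 z 39.4 [ 78.  101.  134.5] 18.0
[ 382.2 -407.6] [37.3 52.1] ang 86.6 z 39.2 [ 67. 120. 192.] 13.0
[652.3 -80.2] [ 52.8 120.8] ang 106.3 z 89.6 [127. 166. 191.] 18.0
[616.4  43.5] [ 52.3 120.4] ang 106.3 z 89.6 [128. 167. 192.] 18.0
```

View pics/t1.png

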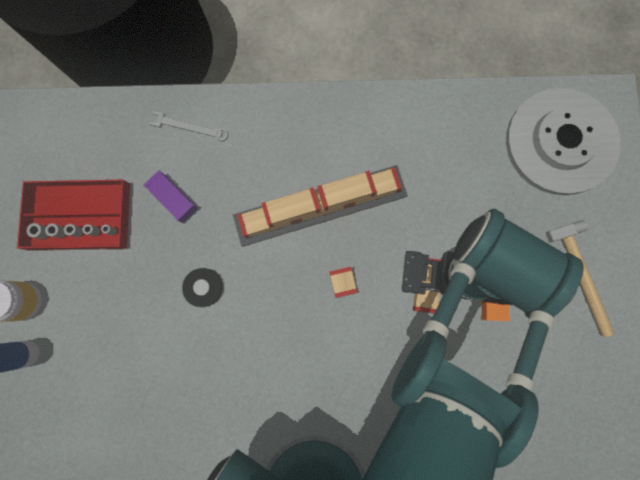

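Block one measures (616.4, 43.5, top 89.6) at 106.3°, within 1 mm of its target. It shows in line at (290,207) with a small gap at (318,200). Next is block two.

```bash
python3 - <<'E'
from h import *
xy=np.array([.6345,-.0185])
pick((.4431,-.2606),171.9); place(xy,.09,.009); leave(xy)
manip.move_pose([.42,-.35,.3],rot(60)); manip.dwell(.3); say("away")
for n in("top","scene"):
    c=cams.capture(n); cv2.imwrite(f"pics/{n}2.png",c["image"])
    for b in((.034,.046),(.08,.1),(.12,.14)): show(c,*b,amin=80)
E
```

```text
261.9 [-0.58  0.03  2.04  0.    1.07  1.13]
81.9 [-0.58  0.03  2.04 -0.    1.07 -2.01]
above t 14.94 [ 0.4418 -0.2594  0.1486] F [ 1.1 -1.1 -0.4] w 0.0879 q6 1.13
down t 16.27 [ 0.4439 -0.2611  0.0098] F [0.1 0.7 0.5] w 0.0875 q6 1.13
grip t 16.93 [ 0.4432 -0.2609  0.0092] F [ 0.4 -1.6  1.2] w 0.0495 q6 1.13
lifted t 18.03 [ 0.4421 -0.2599  0.1983] F [-0.1  0.8 -2.6] w 0.0496 q6 1.13
196.3 None
16.299999999999997 [-0.07  0.25  1.78 -0.    1.12 -0.35]
over t 19.37 [ 0.6339 -0.019   0.1991] F [-0.5 -0.2 -2.8] w 0.0496 q6 -0.35
near t 20.51 [ 0.6354 -0.0185  0.1062] F [-0.9 -0.5 -2.5] w 0.0494 q6 -0.35
touch t 22.26 [ 0.6348 -0.0185  0.0992] F [-2.6 -1.1  5.6] w 0.0498 q6 -0.35
open t 23.17 [ 0.6345 -0.0185  0.098 ] F [ 0.1  0.3 -0.4] w 0.0880 q6 -0.35
up t 23.93 [ 0.6337 -0.0185  0.2189] F [-0.1 -0.4 -0.2] w 0.0883 q6 -0.35
away t 25.72 [ 0.4204 -0.3496  0.2998] F [ 0.4 -0.4  0.5] w 0.0881 q6 -1.79
[618.4 443.7] [ 13.  158.6] ang 179.9 z 38.8 [ 52.  53. 126.] 1.0
[452.5 -69.8] [49.6 60.4] ang 12.6 z 39.6 [122. 158. 183.] 18.0
[ 397.8 -408.5] [52.1 68.6] ang 176.6 z 39.1 [ 63. 115. 186.] 12.0
[653.6 -85.2] [ 52. 111.] ang 107.0 z 89.6 [123. 162. 187.] 18.0
[616.8  42.6] [ 52.  122.3] ang 106.3 z 89.6 [125. 164. 189.] 18.0
[634. -18.] [ 52.8 120.3] ang 106.1 z 129.7 [125. 164. 189.] 18.0
[617.8 440. ] [ 23.4 162. ] ang 178.6 z 37.6 [ 37.   39.5 131. ] 1.0
[641.3 -23.8] [ 52.2 380.1] ang 104.7 z 40.2 [ 61.   83.  114.5] 12.0
[454.1 -75.5] [61.1 63.8] ang 14.1 z 39.2 [143. 194. 238.] 17.0
[ 424.6 -414. ] [ 54.5 127.4] ang 176.9 z 38.9 [ 39.  73. 136.] 11.0
[636.1 -25.9] [ 59.  264.7] ang 106.0 z 89.2 [ 82. 109. 187.] 15.0
[638.  -25.2] [ 54.3 136.7] ang 106.2 z 129.2 [157. 217. 247.] 20.0
```

View pics/scene2.png

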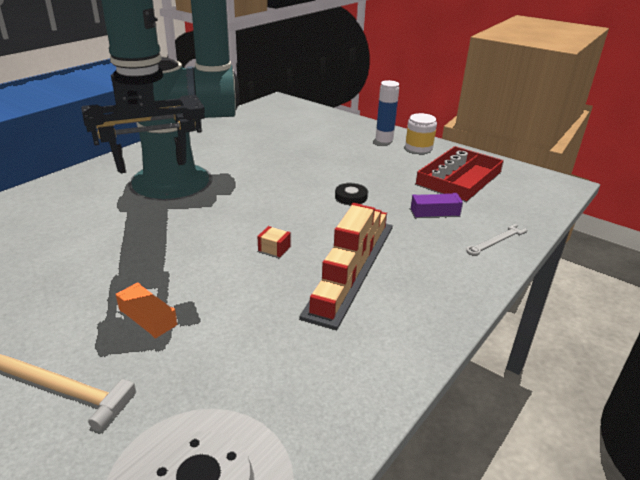

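The top block sits level and in line at about (355,222) over the two second-course blocks. The half block at (274,241) hasn't moved, and the arm is clear of everything.

```bash
python3 -c "
from h import *
order.close_job()"
```

```text
the job is handed in; nothing more can be done
```

I laid both red-ended blocks on the support and handed the job in. The last robot clock reading was 25.7 s of the 58 s allowed.

- **Second-course block:** in the last top view its centre was at (616.8, 42.6) mm and its top at 89.6 mm. The target was about (617, 43) with the top at 90 mm, and it lay at 106.3°, the same as the support.
- **Top block:** its centre was at (634.0, -18.0) mm and its top at 129.7 mm. The target was about (635, -18.7) with the top at 130 mm, and it lay at 106.1°. That puts both blocks within about 1–2 mm and 0.2° of where they should be.
- **Half block:** it measured (452.5, -69.8) mm both before and after, so it did not move.
- **Contact:** the vertical force was about 5–6 N as each block touched down. The gripper was well clear of everything at the end.
- **Checks that disagreed:** outline centres from the scene camera differed from the top view by up to about 8 mm. Its colour masks include the sides of the blocks, so I used that view only for heights, where the two agreed within 0.5 mm. My colour mask for the dark plate picked up too few pixels, so I took the support's position from the blocks already laid, which agreed to about 1.2 mm.

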